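Switch off the power box and pop its fuse hatch

TASK

Switch the grey power box off by pressing down the raised red-dot end of its black rocker switch. Then press the ribbed front part of its orange fuse hatch in once with the fingertips and draw back, so that the push-push latch lets the hatch pop up; watch that it stands open by itself for a second or more, and do not press it shut again. Touch only the box: leave the stone on it and the other things on the bench where they are.

Things in the scene. Friction and masses are not known exactly. Their poses are not given: they have to be found in the camera images.
- power_box: grey power box, fixed to the worktop, 150 (x) x 176 (y) x 72 mm high; origin at the centre of its underside, x points to its back, y to its left, z up. On its flat top: a black rocker switch on the left and an orange hatch on the right, with 25 mm of plain top between them.
- rocker (a joint): angle of the black rocker switch (26 mm either side of its pivot, 34 mm wide), which rocks about the box's y axis: +0.20 rad = on (front, red-dot end raised), -0.20 rad = off (red-dot end pressed down, back green-dot end raised). About 2 to 5 N at the red-dot end turns it; friction keeps it where it is left.
- rocker_red_end (a point): point on the upper face of the rocker beside the red dot, 20 mm in front of the pivot, in the middle of the rocker's width; moves with the rocker: about 86 mm above the worktop when on, about 78 mm when fully off. Press straight down here.
- hatch (a joint): angle of the orange hatch, hinged along its back edge: 0 = latched shut, flush with the box top; negative = pressed in (stop at -0.08 rad); positive = open (front edge up, spring-held against the stop at 0.45 rad). Push-push latch: from shut, press in past -0.06 rad and let go: its spring swings it up in under a second, following a finger that draws back; pressed fully in again, it latches shut.
- hatch_press (a point): point on the upper face of the hatch in the middle of its four black ribs, 24 mm behind the free front edge and 64 mm in front of the hinge; 72 mm above the worktop when shut, about 100 mm when open (the free edge then about 110 mm). The hatch is 88 mm from hinge to free edge, 74 mm wide. Pressed here it starts to move at about 3 N, needs about 4.5 N, and meets a hard stop 5 mm in.
- hatch_hinge (a point): middle of the hatch's hinge line, at the back edge of the hatch, level with the top of the box (72 mm).
- latch_pin (a joint): sideways position of the small pin of the push-push latch, hidden inside the box below the hatch's front edge (m, + to the box's left): 0 while the hatch is latched, +0.004 to +0.010 as it is pressed and let go, about -0.008 once the hatch has opened. Nothing to handle; it only tells the latch's state.
- jar_red_lid: loose screw-lid jar with a red lid, 46 mm across, 75 mm tall; origin at the centre of its underside. A bystander.
- pliers: loose red-handled pliers lying flat, 49 x 156 x 12 mm; origin at the centre of its underside. A bystander.
- brush: loose purple hand brush, 30 x 86 x 55 mm; origin at the centre of its underside. A bystander.
- pink_stone: loose pale pink rough stone, 24 x 37 x 17 mm, lying on the power box's top behind the hatch; origin at the centre of its underside. A bystander.
- blue_syringe: loose blue and white paste syringe, 23 x 128 x 15 mm; origin at the centre of its underside. A bystander.
- agate: loose blue banded stone slab lying flat, 64 x 94 x 6 mm; origin at the centre of its underside. A bystander.

How it is judged:
By the outcome, as a careful person would: the job done as asked, in the order asked, and still so for the second after the job is handed in, with the robot touching nothing.
It also fails if it takes over 32 s, if anything falls off the work surface, if the arm or the gripper's body presses on something with over 40 N, if the wrist force passes 120 N, or if a joint passes its speed limit or range.

ROBOT

A 6-joint arm with a two-finger parallel gripper is mounted at the origin on a cart in front of the work surface, level with it; the furniture and walls round the work are solid. World frame = base frame: x ahead of the robot, y to its left, z up, the work surface at z = 0. Lengths are in m, angles in rad, forces in N, time in s.
With the tool pointing down it reaches from about 0.225 to 0.875 m from the base axis. Payload 3.4 kg.
Tool frame: the origin (TCP) lies at the very end of the fingers, on their centre line; the grasp point (between the pads) lies 19 mm behind it; z points along the fingers, y is the direction in which the jaws open and shut (so a half turn about z gives the same grasp; the last joint's range is limited). The gripper opens to 85 mm and grips with 20 to 120 N. Pads are 22 mm wide; open, the fingers measure 114 mm over their backs; the gripper's body (76 mm by 85 mm) begins 54 mm behind the grasp point. The pads swing forward as they close: fully open they stand 13 mm farther back than shut.
Start: joints at [1.162, 0.276, 1.505, -0, 1.361, -0.121], TCP at [0.163, 0.551, 0.231] pointing down, gripper open.
Joint ranges: [-2.89, 2.89], [-0.75, 2.08], [0.22, 2.7], [-1.18, 4.32], [0.11, 2.71], [-2.7, 2.7]. Speed limits (rad/s): [2.57, 2.57, 3.14, 3.14, 3.14, 3.14].

INTERFACE

Orientations are given as a unit quaternion [w, x, y, z].
In Python, from rig import manip, viewer, job gives the robot as it stands.
- The arm moves only by the shell command python3 -m crank 'ROWS' [OPENING] [FORCE]. ROWS is JSON, a list of rows, each a list of 6 numbers: the shift along the tool's x, y, z in m, then the turn, a rotation vector about the tool's x, y, z in degrees. In form: [[dx, dy, dz, rx, ry, rz], ...]. A call has 1 to 20 rows; each row is the pose to reach, as a shift and turn from the pose measured when the call began, along the tool's axes at that moment; what a row does not reach only later rows make up. A row lasts 1/8 s, in which the tool goes at most 62.5 mm and 10.7 degrees, less where a joint would pass 70% of its speed; a pose out of reach is approached as far as the arm can. A call with a gripper value outside its range is refused whole. OPENING is the opening, from 0 (shut) to 1 (fully open), set as the call begins (- or left out, the last holds). The fingers move at their own pace and stop on an object; FORCE is the grip in N (left out, the last holds). Time passes only in rows, so rows that repeat a pose let the fingers close. It gives the time, the measured TCP pose, the force and the opening at its end, in the units of the state.
- manip.get_state(): the state, without advancing time (a new reading comes with each control period).
- viewer.get_image(name): name is "scene" or "top"; returns a dict with "frame" (480x640x3 uint8, blue, green, red), "range_z" (480x640 float32, m along the optical axis (not along the pixel's ray), 0 where there is no reading), "intrinsics" (3x3 intrinsics, pixels), "world_from_camera" (4x4, takes a point from camera to world coordinates). Camera axes: x right, y up, looking along -z (the intrinsics and any distortion apply to the point x, -y, -z); pixel columns grow to the right and rows downward; lengths in m; the calibration is good to about 2 mm. A picture is of the moment at which its call begins.
- job.sign_off(): hands the job in, once; it reports no verdict.
The state is a dict: "clock": time; "qpos": joint angles; "qd": joint speeds; "effort": joint torques, N m; "position": TCP position; "ee_rot": TCP orientation; "contact_force": force on the tool from outside, world axes, zero at the start; "moment": the same for the moment, N m; "width": finger opening in m.
Only numpy, scipy, OpenCV 4.12 (cv2) and the standard library are available. Lean on these libraries where they do the work, as an engineer would, in place of code of your own. Each camera call takes 0.05 s, during which the arm holds its last target. There are 200 camera calls.

## Working session

There is one attempt and no reset: what is moved stays moved. The work goes in short steps, Python scripts to look and compute and a shell command to move; the robot and the scene stay as the last step left them, time stands still between calls to the robot, and variables do not carry over. Pictures are saved under pics/ and viewed, about 8 in all and at most 12, crops included, and the job is handed in when it is done.

```bash
mkdir -p pics; cat > h.py <<'E'
import numpy as np, cv2
from rig import manip, viewer, job
def snap(name, fn):
    d=viewer.get_image(name); cv2.imwrite('pics/'+fn,d['frame']); np.savez('pics/'+fn[:-4]+'.npz',**d); return d
def pts(d):
    K=d['intrinsics'];z=d['range_z'];v,u=np.mgrid[:480,:640]
    P=np.stack([(u-K[0,2])/K[0,0]*z,-(v-K[1,2])/K[1,1]*z,-z,np.ones_like(z)],-1)
    return (P@d['world_from_camera'].T)[...,:3]
E
python3 - <<'E'
from h import *
for n in('top','scene'):
    d=snap(n,n+'1.png'); print(n,d['world_from_camera'].round(3).tolist(),d['intrinsics'].tolist())
s=manip.get_state();print(s)
E
```

```text
top [[-0.029, 0.992, -0.12, 0.431], [-0.999, -0.026, 0.024, -0.03], [0.021, 0.121, 0.992, 1.269], [0.0, 0.0, 0.0, 1.0]] [[535.6919092758125, 0.0, 318.92220748957214], [0.0, 535.6919092758125, 241.03860993942376], [0.0, 0.0, 1.0]]
scene [[0.602, 0.605, -0.521, 0.116], [-0.799, 0.457, -0.392, -0.373], [0.001, 0.652, 0.758, 0.739], [0.0, 0.0, 0.0, 1.0]] [[434.39743614767565, 0.0, 314.92363357138635], [0.0, 434.39743614767565, 237.11420813893008], [0.0, 0.0, 1.0]]
{'clock': 0.1, 'qpos': array([ 1.16200539e+00,  2.76510297e-01,  1.50603410e+00, -6.33788497e-07,
        1.36070872e+00, -1.20996837e-01]), 'qd': array([ 1.25454466e-03, -5.18835798e-04, -2.31019733e-03,  1.74555577e-03,
       -3.16155240e-06, -1.85826198e-04]), 'effort': array([ 3.13844866e-03, -4.17704558e+01, -2.46402204e+01,  9.36096649e-05,
        5.86587630e-03, -1.76702139e-05]), 'position': array([0.16301436, 0.5508981 , 0.23052747]), 'ee_rot': array([-2.17060058e-04,  1.43400853e-01,  9.89664340e-01, -8.01350039e-04]), 'contact_force': array([0.16559078, 0.14275487, 0.84080061]), 'moment': array([ 0.02476352, -0.03808203, -0.05771976]), 'width': 0.08573182051894092}
```

View pics/top1.png

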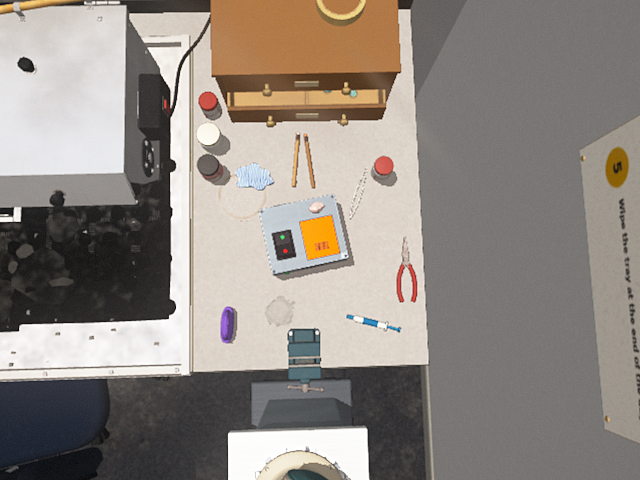

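View pics/scene1.png

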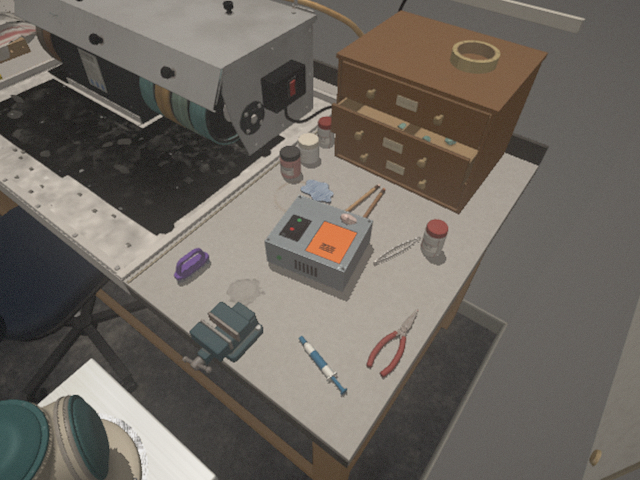

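The top view shows the box at about (305,235). The rocker's red dot is at (285,251) and its green dot at (283,237). The orange hatch is at (321,239) with its ribs at (322,246), and the stone is at (317,207). A vise stands near (305,350).

```bash
python3 - <<'E'
from h import *
R={}
for n in('top','scene'):
    d=dict(np.load(f'pics/{n}1.npz'));P=pts(d);K=d['intrinsics'];T=d['world_from_camera']
    hsv=cv2.cvtColor(d['frame'],cv2.COLOR_BGR2HSV).astype(int);h,s,v=hsv[...,0],hsv[...,1],hsv[...,2]
    box=(abs(P[...,0]-.45)<.16)&(abs(P[...,1])<.16)&(P[...,2]>.05)&(P[...,2]<.12)
    def ray(u,vv,z):
        r=T[:3,:3]@np.array([(u-K[0,2])/K[0,0],-(vv-K[1,2])/K[1,1],-1]);return T[:3,3]+r*(z-T[2,3])/r[2]
    def rep(nm,m,z):
        m=m&box
        k,l,st,c=cv2.connectedComponentsWithStats(m.astype(np.uint8))
        if k<2: print(n,nm,'none');return
        i=1+st[1:,4].argmax();mm=l==i;ct=cv2.findContours(mm.astype(np.uint8),0,2)[0][0]
        rr=cv2.minAreaRect(np.array([ray(*p[0],z)[:2]*1000 for p in ct],np.float32))
        print(n,nm,st[i,4],c[i].round(1),'ray',ray(*c[i],z).round(4),'depth',np.median(P[mm],0).round(4),rr)
    rep('orange',(h>5)&(h<22)&(s>180)&(v>110),.072)
    rep('red',((h<5)|(h>172))&(s>140)&(v>90),.086)
    rep('green',(h>45)&(h<85)&(s>100)&(v>60),.074)
    rep('black',(v<60),.08)
    top=box&(abs(P[...,2]-.072)<.008)
    rr=cv2.minAreaRect((P[top][:,:2]*1000).astype(np.float32));print('boxtop',rr,np.median(P[top][:,2]))
    m=(P[...,0]>.15)&(P[...,0]<.6)&(abs(P[...,1])<.3)&(P[...,2]>.03);m[:, :]&=~box
    if n=='top':
        q=P[280:400,270:340];print('vise maxz',q[...,2].max(), q[q[...,2]>.03].min(0),q[q[...,2]>.03].max(0))
E
```

```text
top orange 978 [319.8 240.9] ray [ 0.5758 -0.0612  0.072 ] depth [ 0.5759 -0.0611  0.0719] ((578.5458984375, -61.82761001586914), (74.3091049194336, 72.67330169677734), 10.532011032104492)
top red 17 [284.9 250.4] ray [0.5549 0.0171 0.086 ] depth [0.5559 0.0171 0.0823] ((554.7274780273438, 16.87334442138672), (8.883430480957031, 6.6859893798828125), 88.46222686767578)
top green 17 [282.  236.6] ray [0.5874 0.0234 0.074 ] depth [0.5866 0.0232 0.0782] ((587.761474609375, 23.38266944885254), (8.036517143249512, 7.948567867279053), 43.390350341796875)
top black 51 [286.9 255.5] ray [0.5441 0.0132 0.08  ] depth [0.5451 0.0129 0.0777] ((543.4365844726562, 14.909120559692383), (9.151263236999512, 40.24835968017578), 5.620361328125)
boxtop ((458.7874755859375, -45.93785095214844), (332.5137939453125, 177.523681640625), 9.403849601745605) 0.07232497177188968
vise maxz 1.2688378828086413 [ 0.23973471 -0.05910538  0.03018425] [0.43087205 0.01782093 1.26883788]
scene orange none
scene red 8 [291.5 228.5] ray [0.5542 0.0157 0.086 ] depth [0.5561 0.0168 0.0833] ((554.1614990234375, 15.67363452911377), (2.703878879547119, 6.137565612792969), 37.05013656616211)
scene green 5 [298.8 219.6] ray [0.5908 0.0264 0.074 ] depth [0.5876 0.0245 0.0781] ((591.2960815429688, 26.19983673095703), (2.8562939167022705, 4.245445251464844), 37.05303192138672)
scene black 3 [227.  347.7] ray [ 0.2906 -0.0615  0.08  ] depth [ 0.295  -0.0546  0.0666] ((290.27960205078125, -61.88277816772461), (2.5696218013763428, 2.2643840312957764), 88.6585922241211)
boxtop ((458.44427490234375, -47.526771545410156), (334.47259521484375, 177.71791076660156), 9.273313522338867) 0.07253862557726165
```

```bash
python3 - <<'E'
from h import *
a=np.radians(10.3);f=np.array([np.cos(a),np.sin(a)]);l=np.array([-f[1],f[0]])
for n in('top','scene'):
    d=dict(np.load(f'pics/{n}1.npz'));P=pts(d)
    hsv=cv2.cvtColor(d['frame'],cv2.COLOR_BGR2HSV).astype(int);h,s,v=hsv[...,0],hsv[...,1],hsv[...,2]
    box=(abs(P[...,0]-.57)<.13)&(abs(P[...,1]+.01)<.16)
    top=box&(abs(P[...,2]-.072)<.005)
    c,sz,an=cv2.minAreaRect((P[top][:,:2]*1000).astype(np.float32));print(n,'boxtop',c,sz,an)
    m=box&top&(h>3)&(h<25)&(s>150)
    m=cv2.morphologyEx(m.astype(np.uint8),cv2.MORPH_CLOSE,np.ones((7,7)))>0
    c2,sz2,an2=cv2.minAreaRect((P[m&top][:,:2]*1000).astype(np.float32));print('hatch',c2,sz2,an2)
    hc=np.array(c2); print('press pt',hc-20*f,'front edge',hc-44*f,'hinge',hc+44*f)
    if n=='top':
        rb=(v<110)&m; print('ribs',np.median(P[rb],0),rb.sum())
        g=np.array([587,23.5]);r=np.array([555.3,17.]);print('pivot',(g+r)/2,'red end',(g+r)/2-20*f, np.degrees(np.arctan2(*(g-r)[::-1])))
    z=box&(P[...,2]>.076)&(P[...,1]<0); print('stone', P[z].min(0),P[z].max(0))
V=P[(P[...,0]>.2)&(P[...,0]<.4)&(abs(P[...,1])<.1)&(P[...,2]>.02)];print('vise',V.min(0),V.max(0))
s=manip.get_state();from scipy.spatial.transform import Rotation as R
w=s['ee_rot'];print(R.from_quat(w[[1,2,3,0]]).as_matrix().round(3))
E
```

```text
top boxtop (593.1965942382812, -23.262435913085938) (150.5384521484375, 176.1126708984375) 10.804563522338867
hatch (584.9969482421875, -60.51777267456055) (88.45328521728516, 73.90446472167969) 10.746414184570312
press pt [565.31924748 -64.09381698] front edge [541.70600657 -68.38507014] hinge [628.28788991 -52.65047521]
ribs [nan nan nan] 0
pivot [571.15  20.25] red end [551.47229924  16.6739557 ] 11.58772801609731
stone [ 0.52461325 -0.11731316  0.07600103] [ 6.77070557e-01 -1.34100609e-04  9.17779142e-02]
scene boxtop (593.0988159179688, -24.3507080078125) (153.4285430908203, 176.71839904785156) 10.52464771270752
hatch (585.8006591796875, -60.87112045288086) (91.49151611328125, 72.97238159179688) 10.503182411193848
press pt [566.12295842 -64.44716476] front edge [542.50971751 -68.73841792] hinge [629.09160085 -53.00382299]
stone [ 0.54806662 -0.0799657   0.07612841] [ 6.62353152e-01 -2.26084531e-05  8.92646506e-02]
vise [ 0.23971532 -0.06168515  0.02004845] [0.37838455 0.01811124 0.0778215 ]
[[-0.959  0.284 -0.001]
 [ 0.284  0.959 -0.002]
 [ 0.    -0.002 -1.   ]]
  return _methods._mean(a, axis=axis, dtype=dtype,
  ret = um.true_divide(
```

```bash
python3 -m crank '[[-0.06,-0.046,0,0,0,-9],[-0.12,-0.092,0,0,0,-18],[-0.18,-0.138,0,0,0,-27],[-0.23,-0.176,0,0,0,-27.1],[-0.28,-0.214,0,0,0,-27.1],[-0.33,-0.252,0,0,0,-27.1],[-0.38,-0.29,0.02,0,0,-27.1],[-0.43,-0.33,0.05,0,0,-27.1],[-0.48,-0.368,0.08,0,0,-27.1],[-0.524,-0.402,0.10,0,0,-27.1],[-0.524,-0.402,0.10,0,0,-27.1],[-0.524,-0.402,0.10,0,0,-27.1]]' 0
cat > st.py <<'E'
from h import *
from scipy.spatial.transform import Rotation as R
s=manip.get_state();M=R.from_quat(s['ee_rot'][[1,2,3,0]]).as_matrix();p=s['position']
print(s['clock'],p.round(4),'F',s['contact_force'].round(1),'w',s['width'],'xang',np.degrees(np.arctan2(M[1,0],M[0,0])).round(1),'z',M[:,2].round(3))
for n,t in(('red',[.551,.0165,.09]),('hatch',[.5655,-.0642,.085])): print(n,(M.T@(np.array(t)-p)).round(4))
E
python3 st.py; python3 -c "
from h import *
d=snap('top','t2.png');e=snap('scene','s2.png')
cv2.imwrite('pics/c2.png',np.hstack([cv2.resize(d['frame'][170:310,220:380],(400,350)),cv2.resize(e['frame'][130:290,240:400],(350,350))]))"
```

```text
clock: 1.6
position: [0.5522, 0.0136, 0.1288]
ee_rot: [-0.002, -0.09, 0.996, -0.001]
contact_force: [0.2, 1.3, 0.8]
width: -0.0
1.6 [0.5522 0.0136 0.1288] F [0.2 1.3 0.8] w -1.7448304246396526e-05 xang -169.6 z [-0.004 -0.002 -1.   ]
red [0.0005 0.0031 0.0388]
hatch [ 0.0007 -0.0789  0.0439]
```

View pics/c2.png

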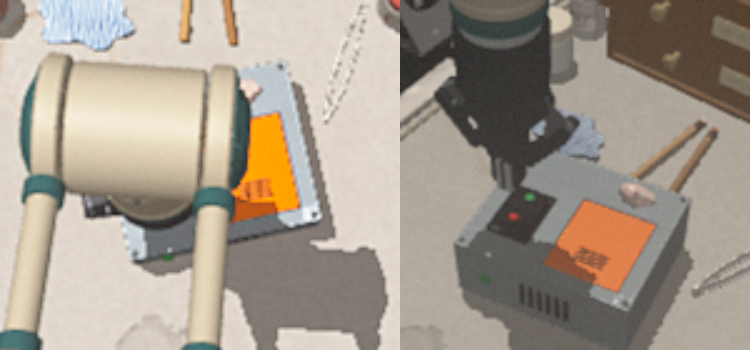

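The crop shows the closed fingertips about 40 mm above the rocker's red dot and roughly in line with it. Next is the press down.

```bash
python3 -m crank '[[0.002,0.003,0.015,0,0,0],[0.002,0.003,0.03,0,0,0],[0.002,0.003,0.038,0,0,0],[0.002,0.003,0.041,0,0,0],[0.002,0.003,0.044,0,0,0],[0.002,0.003,0.047,0,0,0],[0.002,0.003,0.049,0,0,0],[0.002,0.003,0.049,0,0,0]]'; python3 st.py
```

```text
clock: 2.7
position: [0.548, 0.0189, 0.0813]
ee_rot: [-0.001, -0.092, 0.996, -0.0]
contact_force: [0.3, 0.5, 0.2]
width: 0.0002
2.7 [0.548  0.0189 0.0813] F [0.3 0.5 0.2] w 0.00015425622236435736 xang -169.5 z [-0.003 -0.001 -1.   ]
red [-0.0025 -0.0029 -0.0087]
hatch [-0.002  -0.0848 -0.0036]
```

```bash
python3 -m crank '[[-0.001,-0.001,0.002,0,0,0],[-0.001,-0.001,0.003,0,0,0]]'; python3 -m crank '[[0,0,0.002,0,0,0],[0,0,0.003,0,0,0]]' ; python3 st.py; python3 -c "
from h import *
e=snap('scene','s3.png')
cv2.imwrite('pics/c3.png',cv2.resize(e['frame'][150:270,250:390],(700,600)))"
```

```text
clock: 2.95
position: [0.5493, 0.0181, 0.0783]
ee_rot: [-0.001, -0.092, 0.996, -0.0]
contact_force: [-1.8, 0.0, 3.7]
width: -0.0004
clock: 3.2
position: [0.549, 0.018, 0.0769]
ee_rot: [-0.001, -0.092, 0.996, -0.0]
contact_force: [-6.8, 0.2, 18.6]
width: 0.0003
3.2 [0.549  0.018  0.0769] F [-6.8  0.2 18.6] w 0.00031831412326220284 xang -169.5 z [-0.003 -0.001 -1.   ]
red [-0.0017 -0.0018 -0.0131]
hatch [-0.0012 -0.0838 -0.008 ]
```

View pics/c3.png

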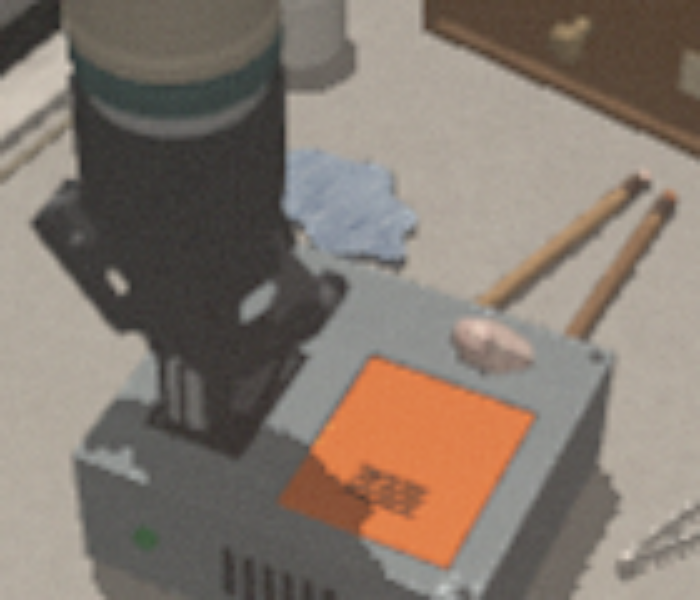

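The fingers are on the rocker's front end, and the force rose to 18.6 N, so it is against its stop. I'll draw back, move over above the hatch, and check the rocker.

```bash
python3 -m crank '[[0,0,-0.01,0,0,0],[0,0,-0.03,0,0,0],[0,0,-0.045,0,0,0],[-0.001,-0.04,-0.045,0,0,0],[-0.001,-0.083,-0.045,0,0,0],[-0.001,-0.084,-0.045,0,0,0],[-0.001,-0.084,-0.045,0,0,0]]'; python3 st.py; python3 - <<'E'
from h import *
e=snap('scene','s4.png')
cv2.imwrite('pics/c4.png',cv2.resize(e['frame'][150:270,250:390],(700,600)))
P=pts(e);hsv=cv2.cvtColor(e['frame'],cv2.COLOR_BGR2HSV).astype(int);h,s,v=hsv[...,0],hsv[...,1],hsv[...,2]
b=(abs(P[...,0]-.57)<.05)&(abs(P[...,1]-.02)<.03)&(P[...,2]<.1)
for n,m in(('red',((h<6)|(h>170))&(s>110)),('green',(h>40)&(h<90)&(s>90))):
    q=P[b&m];print(n,len(q),np.median(q,0) if len(q) else '')
E
```

```text
clock: 4.12
position: [0.5653, -0.0642, 0.1219]
ee_rot: [-0.002, -0.091, 0.996, 0.0]
contact_force: [0.5, 0.5, 1.0]
width: 0.0003
4.125 [ 0.5653 -0.0642  0.1219] F [0.5 0.5 1. ] w 0.00027757953225266725 xang -169.5 z [-0.003 -0.    -1.   ]
red [-0.0007  0.0819  0.032 ]
hatch [-0.0003 -0.0001  0.0369]
red 16 [0.55278799 0.01719984 0.07800168]
green 9 [0.58299282 0.0217142  0.08484115]
```

View pics/c4.png

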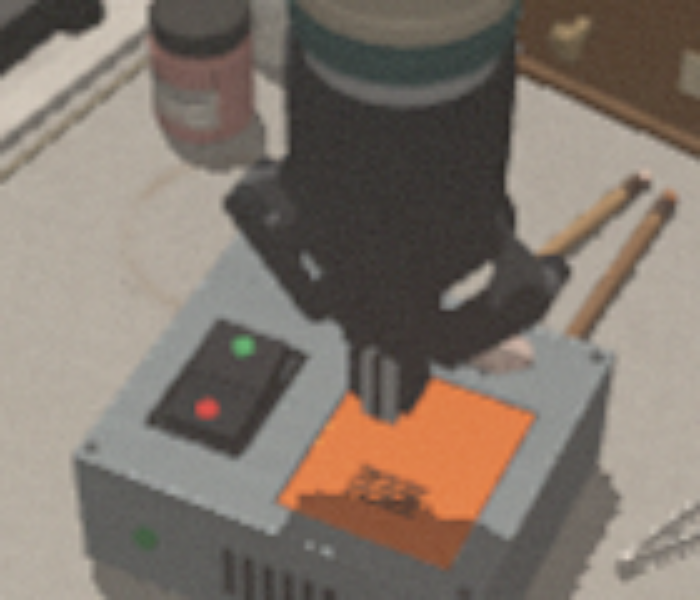

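The rocker is off: the red dot reads 78 mm and the green dot about 85 mm, where they were 83 and 78 before. The fingertips are above the hatch press point, so I'll press in steps.

```bash
python3 -m crank '[[0,0,0.02,0,0,0],[0,0,0.04,0,0,0],[0,0,0.046,0,0,0],[0,0,0.049,0,0,0],[0,0,0.052,0,0,0],[0,0,0.055,0,0,0],[0,0,0.055,0,0,0]]'; python3 st.py
```

```text
clock: 5.05
position: [0.5655, -0.0634, 0.0677]
ee_rot: [-0.001, -0.092, 0.996, 0.0]
contact_force: [0.5, 1.9, 4.1]
width: -0.0002
5.05 [ 0.5655 -0.0634  0.0677] F [0.5 1.9 4.1] w -0.00021525296727353398 xang -169.5 z [-0.002  0.    -1.   ]
red [-0.0003  0.0812 -0.0223]
hatch [ 0.0001 -0.0008 -0.0173]
```

```bash
python3 -m crank '[[0,0,0.002,0,0,0],[0,0,0.0025,0,0,0],[0,0,0.0025,0,0,0]]'; python3 st.py
```

```text
clock: 5.42
position: [0.5656, -0.0633, 0.0672]
ee_rot: [-0.0, -0.092, 0.996, 0.0]
contact_force: [-4.4, 2.5, 14.8]
width: -0.0
5.425 [ 0.5656 -0.0633  0.0672] F [-4.4  2.5 14.8] w -2.3265396878466023e-05 xang -169.5 z [-0.001  0.    -1.   ]
red [-0.0002  0.0811 -0.0227]
hatch [ 0.0002 -0.0008 -0.0178]
```

At the hard stop with 14.8 N. Now I draw straight back and well clear, towards the base so the cameras can see.

```bash
python3 -m crank '[[0,0,-0.012,0,0,0],[0,0,-0.03,0,0,0],[0,0,-0.06,0,0,0],[0,0,-0.10,0,0,0],[0,0,-0.15,0,0,0],[0.05,0,-0.17,0,0,0],[0.1,0,-0.17,0,0,0],[0.15,0,-0.17,0,0,0],[0.2,0,-0.17,0,0,0],[0.2,0,-0.17,0,0,0],[0.2,0,-0.17,0,0,0],[0.2,0,-0.17,0,0,0]]'; python3 st.py; cat > chk.py <<'E'
from h import *
import sys
t=sys.argv[1];d=snap('top','t'+t+'.png');e=snap('scene','s'+t+'.png')
for n,q in(('top',d),('scene',e)):
    P=pts(q);hsv=cv2.cvtColor(q['frame'],cv2.COLOR_BGR2HSV).astype(int);h,s,v=hsv[...,0],hsv[...,1],hsv[...,2]
    b=(abs(P[...,0]-.585)<.09)&(abs(P[...,1]+.02)<.1)&(P[...,2]<.13)
    o=P[b&(h>3)&(h<25)&(s>150)]
    if len(o)>20:
        c=np.linalg.lstsq(np.c_[o[:,:2]@[.983,.184],np.ones(len(o))],o[:,2],rcond=None)[0];print(n,'hatch',len(o),'slope angle',-np.arctan(c[0]),'zmax',np.percentile(o[:,2],98))
    for k,m in(('red',((h<6)|(h>170))&(s>110)),('green',(h>40)&(h<90)&(s>90))):
        z=P[b&m&(P[...,1]>-.01)&(P[...,2]>.07)];print(n,k,len(z),np.median(z,0).round(4) if len(z) else '')
cv2.imwrite('pics/c'+t+'.png',np.hstack([cv2.resize(d['frame'][170:310,220:380],(400,350)),cv2.resize(e['frame'][150:270,250:390],(400,350))]))
E
python3 chk.py 5
```

```text
clock: 6.92
position: [0.3703, -0.1001, 0.2375]
ee_rot: [0.0, -0.092, 0.996, -0.0]
contact_force: [-0.0, -0.8, -0.6]
width: -0.0004
6.925 [ 0.3703 -0.1001  0.2375] F [-0.  -0.8 -0.6] w -0.0003570887003459005 xang -169.5 z [ 0. -0. -1.]
red [-0.199   0.0816  0.1475]
hatch [-0.1985 -0.0004  0.1526]
top hatch 1126 slope angle 0.4509270159484877 zmax 0.10996972803370897
top red 20 [0.5528 0.0173 0.0769]
top green 17 [0.5835 0.0229 0.0845]
scene hatch 637 slope angle 0.451121862760738 zmax 0.11031858819041851
scene red 0 
scene green 10 [0.5851 0.0218 0.0845]
```

View pics/c5.png

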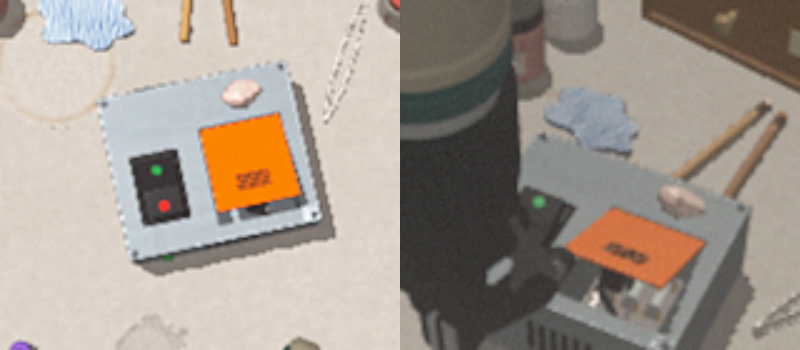

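The hatch is up at 0.45 rad, the rocker is off and the stone is in place. I'll wait over a second, check again, then hand in.

```bash
python3 -m crank '[[0,0,0,0,0,0],[0,0,0,0,0,0],[0,0,0,0,0,0],[0,0,0,0,0,0],[0,0,0,0,0,0],[0,0,0,0,0,0],[0,0,0,0,0,0],[0,0,0,0,0,0],[0,0,0,0,0,0],[0,0,0,0,0,0],[0,0,0,0,0,0],[0,0,0,0,0,0]]'; python3 chk.py 6 && python3 -c "
from h import *
a=cv2.imread('pics/top1.png').astype(int);b=cv2.imread('pics/t6.png').astype(int)
m=(abs(a-b).max(2)>60).astype(np.uint8)
k,l,s,c=cv2.connectedComponentsWithStats(m);print([x.tolist() for x in s[1:] if x[4]>15])"
```

```text
clock: 8.52
position: [0.37, -0.0999, 0.2372]
ee_rot: [-0.0, -0.092, 0.996, 0.0]
contact_force: [0.0, -0.3, -0.6]
width: -0.0003
top hatch 1123 slope angle 0.4493649097505833 zmax 0.1103250411719969
top red 21 [0.5527 0.0173 0.0764]
top green 17 [0.5836 0.023  0.0838]
scene hatch 633 slope angle 0.4496730765269355 zmax 0.11007432360475042
scene red 0 
scene green 10 [0.583  0.0214 0.0853]
[[306, 224, 37, 36, 241], [314, 238, 14, 8, 57], [315, 305, 114, 175, 4578], [311, 356, 10, 8, 50], [189, 376, 162, 104, 4267], [7, 467, 11, 5, 20]]
```

```bash
python3 -c "
from rig import job
print(job.sign_off())"
```

```text
the job is handed in; nothing more can be done
None
```

The power box is switched off and its fuse hatch is open. I handed the job in after about 8.6 s on the robot's clock.

- **Rocker:** I pressed the red-dot end straight down until it met its stop at about 19 N. Afterwards the red dot measured about 77 mm high and the green dot about 84 mm (before: 83 and 78), which is the off position.
- **Hatch:** I pressed the ribbed part in once to its hard stop at about 15 N and drew straight back. It popped up, and both cameras measured it at 0.45 rad with its front edge at 110 mm. A second check 1.6 s later gave the same reading.
- **Other things:** Comparing the top pictures from before and after shows changes only at the hatch and where the arm and its shadow now are. The stone is where it was. The arm and its shadow hid part of the bench near the syringe and pliers, so those are not fully confirmed, but the arm stayed more than 0.2 m above the bench on that side.
- **Failed check:** In the last two checks the scene camera could not see the red dot because the gripper was in the way. The rocker state there rests on the top camera plus the green dot, which both views show.

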